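Divert a batch of file handles into its stock box

TASK

The tray at the head of the sorting chute holds a batch of turned file handles, and they belong in the stock box that already has handles like them, not in the one with the square glue blocks. Leaving the tray level, first swing the diverter flap right over against the fence so that only the lane to that box is open, then tip the tray by its bail handle so that all the handles slide down into the box. Let the tray come back to level, leave the flap where you set it, and do not disturb the things lying about.

Things in the scene. Friction and masses are not known exactly. Their poses are not given: they have to be found in the camera images.
- chute: fixed bench sorting chute: sheet-metal deck sloping down at 32 degrees on two plywood cheeks; tipping tray at the high end, diverter flap midway, a fixed splitter dividing the lower half into two lanes, each over one stock box (which box is where varies). Origin on the worktop under the deck's centre line; y downstream, x to the side away from the robot, z up; yaw within 0.1 rad of the world's.
- deck_head (a point): middle of the deck's upper edge, just below the tray's front edge, 226 mm up. The deck is 254 mm wide and runs 240 mm (level) downstream from here, falling 150 mm; its two side fences stand 45 mm square to it and are 147 mm apart at the head, 244 mm at the foot. The lane at chute x < 0 ends over the box at x < 0, the lane at x > 0 over the box at x > 0.
- flap (a joint): angle (rad) of the diverter flap, a 130 x 36 mm steel plate, free end upstream; 0 = midway. Positive: free end towards the chute's +x fence, which shuts the +x lane and opens the -x lane; negative: the reverse. Stops at +-0.56, the free end against the fence; starts between -0.3 and 0.3. The hinge stays where it is left (about 1 N at the knob moves it).
- flap_hinge (a point): foot of the flap's hinge pin on the deck, at the splitter's nose; the pin stands square to the deck, so it leans 32 degrees downstream from upright
- flap_knob (a point): middle of the turned dark-wood knob on top of the flap, 100 mm upstream of the hinge: 19 mm across, 46 mm tall, leaning 32 degrees downstream; its top is 23 mm along it from this point. It moves 53 mm to either side of midway, its middle 0.235 to 0.25 m above the worktop; the fence tops beside it are at about 0.22 m.
- tray (a joint): tilt (rad) of the tipping tray: 0 = level on its rest, 0.90 = tipped against its stop, open front edge down to the deck. It hinges about its front bottom edge. Its weight brings it back to level when let go; 2 to 5 N at the bail handle tips it. The handles in it begin to slide at 0.15 to 0.3 rad.
- bail (a point): middle of the tray's bail handle, a level dark-wood bar 110 mm long along the chute's x, 18 mm thick, on two steel side arms over the tray; at rest 50 mm upstream of the hinge line, 90 mm above it and 85 mm above the tray's floor (0.318 m above the worktop). Pushed downstream it goes about 90 mm in an arc, rising at most 13 mm, as the tray tips fully.
- tray_floor (a point): middle of the tray floor's top face; tray 140 mm across, 120 mm along the chute, walls 34 mm high on three sides and none at the front (downstream)
- handle_box: open plywood stock box 150 (its x) x 200 (its y) x 66 mm high, walls and floor 6 mm, under one lane's end at the foot of the chute; origin at the centre of its underside, axes within 2 degrees of the chute's. This one already holds two turned handles like those in the tray.
- block_box: open plywood stock box 150 (its x) x 200 (its y) x 66 mm high, walls and floor 6 mm, under one lane's end at the foot of the chute; origin at the centre of its underside, axes within 2 degrees of the chute's. This one holds two square-cut glue blocks, 36 x 70 x 28 mm.
- handle_0: one of the three turned beech file handles that lie side by side in the tray, along the chute: 76 mm long, 26 mm thick, with a brass ferrule at one end, about 40 g; they slide and roll freely; origin on its axis, 36 mm from the butt end, y along the axis
- handle_1: one of the three turned beech file handles that lie side by side in the tray, along the chute: 76 mm long, 26 mm thick, with a brass ferrule at one end, about 40 g; they slide and roll freely; origin on its axis, 36 mm from the butt end, y along the axis
- handle_2: one of the three turned beech file handles that lie side by side in the tray, along the chute: 76 mm long, 26 mm thick, with a brass ferrule at one end, about 40 g; they slide and roll freely; origin on its axis, 36 mm from the butt end, y along the axis
- sanding_block: bystander: cork sanding block, 65 x 101 x 32 mm, behind the chute; origin at its underside's centre
- rasp: bystander: wood rasp with a turned handle, 286 mm long, lying at the front right; origin at its underside's centre
- pencil: bystander: dark carpenter's pencil, 172 mm long, 9 mm thick, lying in front of the tray; origin at its underside's centre
- tape_measure: bystander: pocket tape measure standing on its edge, 35 x 70 x 60 mm, in front of the chute; origin at its underside's centre

How it is judged:
By the outcome, as a careful person would: the job done as asked, in the order asked, and still so for the second after the job is handed in, with the robot touching nothing.
It also fails if it takes over 40 s, if anything falls off the work surface, if the arm or the gripper's body presses on something with over 40 N, if the wrist force passes 120 N, or if a joint passes its speed limit or range.

ROBOT

A 6-joint arm with a two-finger parallel gripper is mounted at the origin on a cart in front of the work surface, level with it; the furniture and walls round the work are solid. World frame = base frame: x ahead of the robot, y to its left, z up, the work surface at z = 0. Lengths are in mm, angles in rad, forces in N, time in s.
With the tool pointing down it reaches from about 375 to 900 mm from the base axis. Payload 3.1 kg.
Tool frame: the origin (TCP) lies at the very end of the fingers, on their centre line; the grasp point (between the pads) lies robot.grasp_offset behind it (robot.grasp_offset is the distance from the TCP to the grasp point, in mm); z points along the fingers, y is the direction in which the jaws open and shut (so a half turn about z gives the same grasp; the last joint's range is limited). The gripper opens to 85 mm and grips with 20 to 120 N. Pads are 22 mm wide; open, the fingers measure 114 mm over their backs; the gripper's body (76 mm by 85 mm) begins 54 mm behind the grasp point. The pads swing forward as they close: fully open they stand 13 mm farther back than shut.
Start: joints at [-1.284, 0.527, 1.433, -0, 1.181, -0.178], TCP at [280.17, -558.66, 231.31] pointing down, gripper open.
Joint ranges: [-3.08, 3.08], [-0.75, 2.2], [0.22, 2.44], [-1.43, 4.57], [0, 2.65], [-2.85, 2.85]. Speed limits (rad/s): [2.79, 2.79, 3.14, 3.14, 3.14, 3.14].

INTERFACE

Orientations are given as a rotation vector (axis times angle).
In Python, from bench import robot, viewer gives the robot as it stands.
- The arm moves only by the tool drive_tool, never from a script. Its argument "motion" is text: rows parted by semicolons, each of 6 numbers parted by spaces: the shift along the tool's x, y, z in m, then the turn, a rotation vector about the tool's x, y, z in degrees. In form: dx dy dz rx ry rz; .... A call has 1 to 20 rows; each row is the pose to reach, as a shift and turn from the pose commanded when the call began, along the tool's axes at that moment; what a row does not reach only later rows make up. A row lasts 1/10 s, in which the tool goes at most 50 mm and 8.59 degrees, less where a joint would pass 70% of its speed; a pose out of reach is approached as far as the arm can. A call with a gripper value outside its range is refused whole. "fingers" is the closure, from -1 (fully open) to 1 (shut), set as the call begins (left out, the last holds). The fingers move at their own pace and stop on an object; "squeeze" is the grip in N (left out, the last holds). Time passes only in rows, so rows that repeat a pose let the fingers close. It gives the time, the measured TCP pose, the force and the opening at its end, in the units of the state.
- robot.get_state(): the state, without advancing time (a new reading comes with each control period).
- viewer.read_camera(name): name is "side" or "top"; returns a dict with "image" (384x512x3 uint8, red, green, blue), "intrinsics" (3x3 intrinsics, pixels), "R" (3x3) and "t" (3): a world point X has camera coordinates R X + t. Camera axes: x right, y down, z forward; pixel columns grow to the right and rows downward; lengths in mm; the calibration is good to about 2 mm. A picture is of the moment at which its call begins. There is no depth.
- robot.finish_job(): hands the job in, once; it reports no verdict.
The state is a dict: "t": time; "joint_positions": joint angles; "qd": joint speeds; "tau": joint torques, N m; "ee_pos": TCP position; "eef_rot": TCP orientation; "force": force on the tool from outside, world axes, zero at the start; "wrist_torque": the same for the moment, N m; "grip_width": finger opening in mm.
Only numpy, scipy, OpenCV 4.12 (cv2) and the standard library are available. Lean on these libraries where they do the work, as an engineer would, in place of code of your own. Each camera call takes 0.05 s, during which the arm holds its last target.

## Working session

There is one attempt and no reset: what is moved stays moved. The work goes in short steps, Python scripts to look and compute and a tool call to move; the robot and the scene stay as the last step left them, time stands still between calls to the robot, and variables do not carry over. Pictures are saved under pics/ and viewed, and the job is handed in when it is done.

Besides the shell and the picture viewer there is one more tool, called after "Emit:" as name(argument=value, ...) on one line, values as JSON. drive_tool: Moves the arm, as the interface text tells. Its arguments: {"type":"object","properties":{"motion":{"type":"string"},"fingers":{"type":"number"},"squeeze":{"type":"number"}},"required":["motion"]}

```bash
mkdir -p pics; python3 - <<'E'
from bench import robot, viewer
import cv2,pickle
s=robot.get_state();print({k:s[k] for k in('t','ee_pos','eef_rot','force','grip_width')}, robot.grasp_offset)
for n in('side','top'):
    c=viewer.read_camera(n);pickle.dump(c,open(f'pics/{n}0.pkl','wb'));print(n,c['intrinsics'],c['R'],c['t'])
    cv2.imwrite(f'pics/{n}0.png',cv2.resize(c['image'][:,:,::-1],(768,576),interpolation=cv2.INTER_CUBIC))
E
```

```text
{'t': 0.0, 'ee_pos': array([ 279.97578895, -557.97070488,  230.34189883]), 'eef_rot': array([-3.05502061e+00, -7.23088589e-01,  1.87074860e-04]), 'force': array([-0.13134559, -0.20594075, -0.1667679 ]), 'grip_width': 85.36885818317423} 18.700000000000003
side [[422.55618726   0.         256.24832787]
 [  0.         422.55618726 188.46826722]
 [  0.           0.           1.        ]] [[-0.03014376  0.99945727  0.01328608]
 [ 0.86175494  0.03272062 -0.50626849]
 [-0.50642845 -0.00381148 -0.86227356]] [  81.56091178 -373.80842611 1884.71307986]
top [[377.05524746   0.         248.79740282]
 [  0.         377.05524746 193.61205679]
 [  0.           0.           1.        ]] [[ 0.00133436 -0.99992463  0.01220481]
 [-0.98620916 -0.00333575 -0.16547013]
 [ 0.16549837 -0.0118157  -0.98613928]] [ -75.3132014   590.58743963 1287.03480823]
```

View pics/side0.png

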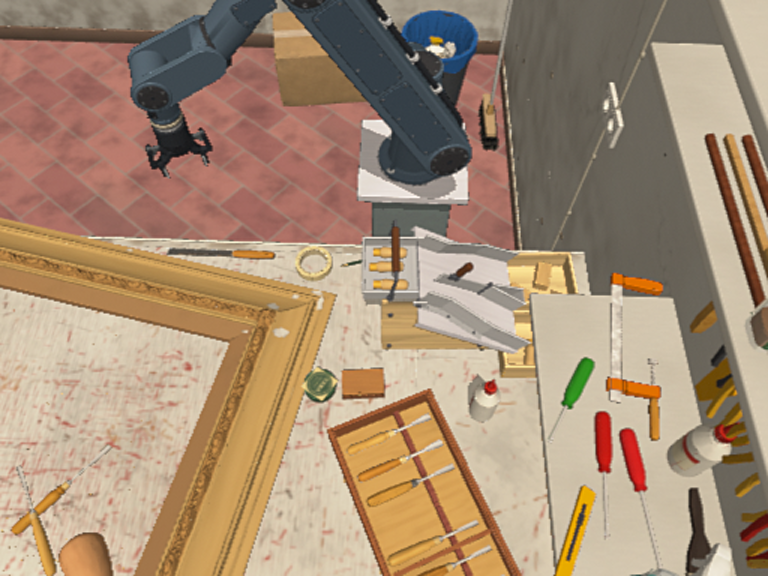

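View pics/top0.png

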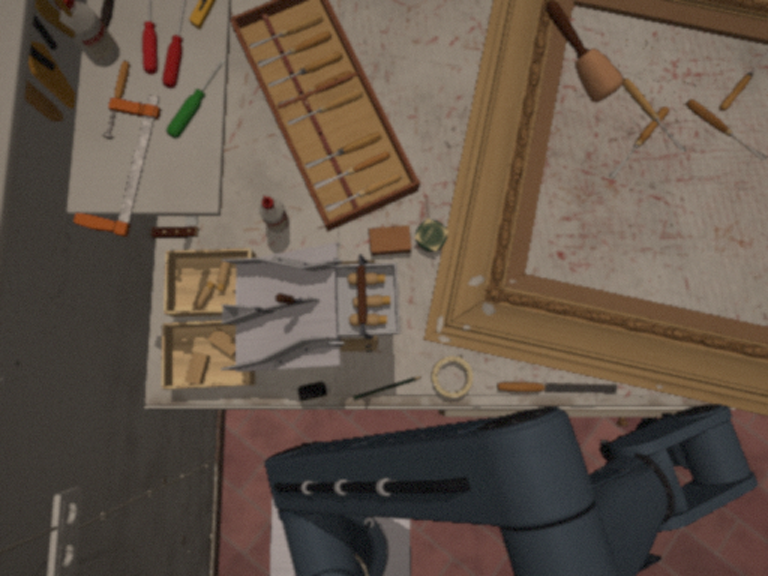

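```bash
python3 - <<'E'
import cv2,pickle
for n,(x0,y0,x1,y1) in {'side':(230,140,400,260),'top':(95,155,285,280)}.items():
    im=pickle.load(open(f'pics/{n}0.pkl','rb'))['image'][y0:y1,x0:x1,::-1]
    cv2.imwrite(f'pics/{n}0z.png',cv2.resize(im,None,fx=4,fy=4,interpolation=cv2.INTER_CUBIC))
E
```

```text
(no output)
```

View pics/side0z.png

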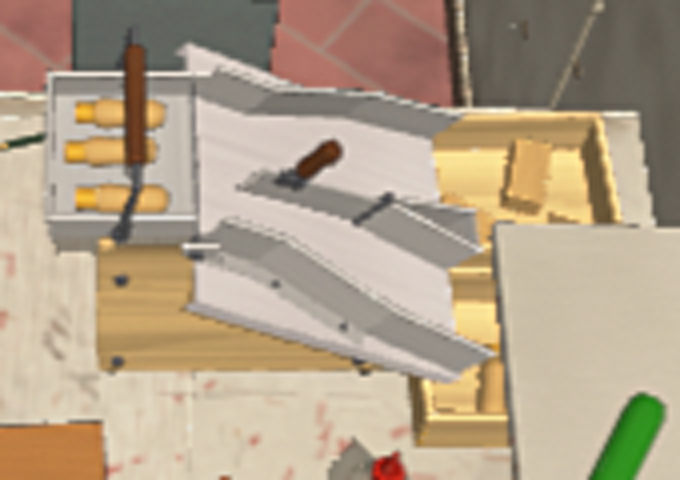

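View pics/top0z.png

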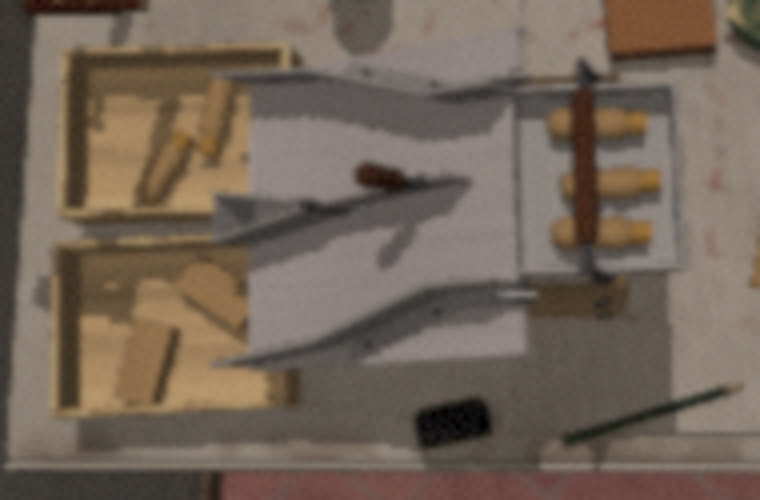

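```bash
cat > h.py <<'E'
import numpy as np,cv2,pickle
def ray(c,uv):
    K,R,t=map(np.array,(c['intrinsics'],c['R'],c['t']))
    d=R.T@np.linalg.inv(K)@np.array([uv[0],uv[1],1.]); return -R.T@t,d/np.linalg.norm(d)
def plane(c,uv,z):
    o,d=ray(c,uv);return o+d*(z-o[2])/d[2]
def tri(c1,u1,c2,u2):
    o1,d1=ray(c1,u1);o2,d2=ray(c2,u2)
    s=np.linalg.lstsq(np.c_[d1,-d2],o2-o1,rcond=None)[0]
    a,b=o1+d1*s[0],o2+d2*s[1];return (a+b)/2,np.linalg.norm(a-b)
def dark(c,box):
    x0,y0,x1,y1=box;im=c['image'].astype(int)
    r,g,b=im[...,0],im[...,1],im[...,2]
    m=((r-b>25)&(r<135)&(g<0.62*r)).astype(np.uint8)
    k=np.zeros_like(m);k[y0:y1,x0:x1]=m[y0:y1,x0:x1]
    n,l,st,ce=cv2.connectedComponentsWithStats(k)
    out=[]
    for i in range(1,n):
        if st[i,4]>=12:
            p=np.argwhere(l==i)[:,::-1];rc=cv2.minAreaRect(p.astype(np.float32));out.append((st[i,4],ce[i],st[i,:4],rc))
    return out
E
python3 - <<'E'
from h import *
c={n:pickle.load(open(f'pics/{n}0.pkl','rb')) for n in('side','top')}
B={'side':(255,145,325,190),'top':(175,170,250,225)}
for n in c:
    for o in dark(c[n],B[n]):print(n,o)
E
```

```text
side (np.int32(115), array([263.42608696, 165.64347826]), array([261, 152,   5,  29], dtype=int32), ((263.0, 166.0), (28.0, 4.0), 90.0))
side (np.int32(39), array([309.35897436, 179.38461538]), array([305, 176,  10,   8], dtype=int32), ((309.20001220703125, 179.60000610351562), (3.6000001430511475, 10.800000190734863), 53.13010025024414))
top (np.int32(113), array([240.7079646, 195.       ]), array([238, 178,   6,  37], dtype=int32), ((240.42092895507812, 196.0231475830078), (36.05117416381836, 4.276580333709717), 87.70938873291016))
top (np.int32(15), array([189.46666667, 198.66666667]), array([186, 197,   8,   4], dtype=int32), ((189.5, 198.5), (3.0, 7.0), 90.0))
```

```bash
python3 - <<'E'
from h import *
c={n:pickle.load(open(f'pics/{n}0.pkl','rb')) for n in('side','top')}
S,T=c['side'],c['top']
def sz(x,y):return (230+x/4-.4,140+y/4-.4)
def tz(x,y):return (95+x/4-.4,155+y/4-.4)
P={'bail':((263.4,165.6),(240.7,195)),'bailfar':((263.4,180.5),(239.6,177.5)),'bailnear':((263.4,151.5),(241.5,214.5)),
'knob':((309.4,179.4),tz(380,178)),'knobtop':(sz(336,150),tz(362,173)),'flapfree':(sz(245,185),tz(470,180)),
'bailarmTopfar':(sz(123,237),tz(586,68)),'tray_back_far':(sz(47,217),tz(674,87)),'tray_back_near':(sz(50,73),tz(682,270)),
'farfence_head':(sz(190,248),tz(520,80)),'fencenearhead_top':(sz(183,48),tz(530,294)),'fencefar_foot':(sz(490,352),tz(220,76)),'fencenear_foot':(sz(468,115),tz(215,364)),
}
for k,(a,b) in P.items():
    p,e=tri(S,a,T,b);print(k,p.round(1),'gap',round(e,1))
for k,z in (('deck near head',226),):
    print(plane(T,tz(525,352),226),plane(T,tz(518,32),226),plane(T,tz(250,352),76),plane(T,tz(250,70),76))
E
```

```text
bail [541.  -47.5 322. ] gap 0.9
bailfar [592.5 -45.1 316.1] gap 1.2
bailnear [486.1 -49.3 321.2] gap 2.2
knob [540.3 106.7 247.4] gap 1.2
knobtop [541.4 117.9 264.2] gap 1.9
flapfree [544.8  45.5 209.4] gap 7.2
bailarmTopfar [623.8 -50.6 254.5] gap 5.0
tray_back_far [ 608.9 -114.5  256.6] gap 0.0
tray_back_near [ 470.7 -119.1  259. ] gap 1.0
farfence_head [619.3   2.3 231.8] gap 1.1
fencenearhead_top [451.6  -8.  274.5] gap 1.1
fencefar_foot [647.6 265.2 114.3] gap 3.7
fencenear_foot [405.6 261.4 116.3] gap 10.4
[411.76237711  -3.09143173 226.        ] [658.74608096   5.1652321  226.        ] [416.89267253 237.05851732  76.        ] [661.54310293 247.20330765  76.        ]
```

```bash
cat > mv.py <<'E'
import numpy as np
from scipy.spatial.transform import Rotation as Ro
YAW=np.deg2rad(92.1)
RG=np.c_[[np.cos(YAW),np.sin(YAW),0],[np.sin(YAW),-np.cos(YAW),0],[0,0,-1]]
def rows(p0,r0,targets):
    R0=Ro.from_rotvec(r0).as_matrix()
    for p,turn in targets:
        d=R0.T@(np.array(p)-p0)/1000
        w=np.rad2deg(Ro.from_matrix(R0.T@RG).as_rotvec()) if turn else np.zeros(3)
        print(d.round(4),w.round(2))
E
python3 - <<'E'
from mv import *
rows(np.array([280.17,-558.66,231.31]),[-3.05502061,-7.23088589e-01,0],[([280,-558,400],0),([578,110,400],1)])
E
```

```text
[ 0.0002 -0.001  -0.1687] [0. 0. 0.]
[ 0.5661 -0.4646 -0.1674] [ -0.09  -0.09 -65.47]
```

Emit:
drive_tool(motion="0 0 -0.05 0 0 0;0 0 -0.10 0 0 0;0 0 -0.15 0 0 0;0 0 -0.168 0 0 0;0.035 -0.029 -0.168 0 0 -4;0.07 -0.058 -0.168 0 0 -8;0.105 -0.087 -0.168 0 0 -12;0.14 -0.116 -0.168 0 0 -16;0.175 -0.145 -0.168 0 0 -20;0.21 -0.174 -0.168 0 0 -24;0.245 -0.203 -0.168 0 0 -28;0.28 -0.232 -0.168 0 0 -32;0.315 -0.261 -0.168 0 0 -37;0.35 -0.29 -0.168 0 0 -42;0.385 -0.319 -0.168 0 0 -47;0.42 -0.348 -0.168 0 0 -51;0.455 -0.377 -0.168 0 0 -55;0.49 -0.406 -0.168 0 0 -59;0.525 -0.435 -0.168 0 0 -63;0.566 -0.465 -0.168 0 0 -65.5", fingers=1)

```text
t: 2.1
ee_pos: [577.2, 111.7, 399.0]
eef_rot: [-2.177, -2.264, 0.002]
force: [1.0, -0.6, 0.3]
grip_width: 0.2
```

Emit:
drive_tool(motion="0 0 0.04 0 0 0;0 0 0.08 0 0 0;0 0 0.11 0 0 0;0 0 0.11 0 0 0;0 0 0.11 0 0 0")

```text
t: 2.6
ee_pos: [577.4, 110.0, 289.3]
eef_rot: [-2.179, -2.262, 0.001]
force: [0.9, 0.1, 0.3]
grip_width: 0.1
```

```bash
cat > look.py <<'E'
import sys
from bench import robot,viewer
import cv2,pickle
from h import *
k=sys.argv[1]
out=[]
for n,(x0,y0,x1,y1) in {'side':(230,130,400,260),'top':(95,155,285,285)}.items():
    c=viewer.read_camera(n);pickle.dump(c,open(f'pics/{n}{k}.pkl','wb'))
    out.append(cv2.resize(c['image'][y0:y1,x0:x1,::-1],(570,int(570*(y1-y0)/(x1-x0)))  if n=='top' else (392,300),interpolation=cv2.INTER_CUBIC))
cv2.imwrite(f'pics/a{k}.png',cv2.resize(out[1],(570,390)))
cv2.imwrite(f'pics/b{k}.png',cv2.resize(out[0],(523,400)))
s=robot.get_state();print(s['t'],s['ee_pos'].round(1),s['force'].round(1))
E
python3 look.py 1
```

```text
2.7 [578.8 109.9 291.4] [-0.4  0.2  1.2]
```

View pics/a1.png

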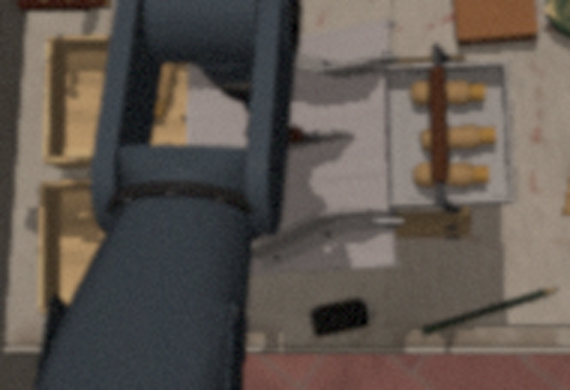

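View pics/b1.png

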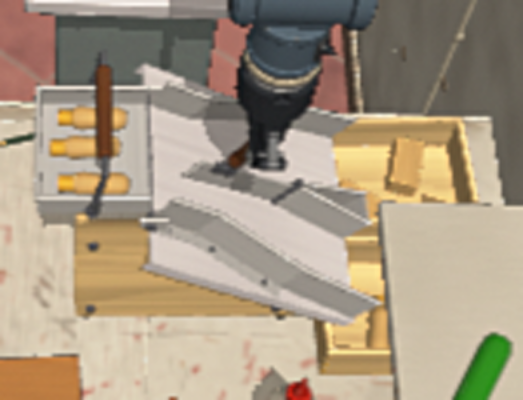

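Emit:
drive_tool(motion="0 0 0.02 0 0 0;0 0 0.035 0 0 0;0 0 0.047 0 0 0;0 0 0.047 0 0 0;0 -0.01 0.047 0 0 0;0 -0.02 0.047 0 0 0;0.001 -0.028 0.047 0 0 0;0.002 -0.036 0.047 0 0 0;0.004 -0.044 0.048 0 0 0;0.006 -0.05 0.049 0 0 0;0.008 -0.056 0.05 0 0 0;0.008 -0.056 0.05 0 0 0")

```text
t: 3.9
ee_pos: [519.6, 116.4, 239.0]
eef_rot: [-2.178, -2.262, 0.002]
force: [-0.8, -0.3, -0.4]
grip_width: -0.1
```

```bash
python3 look.py 2
```

```text
4.0 [520.8 116.1 239.2] [ 0.8  0.3 -0.6]
```

View pics/b2.png

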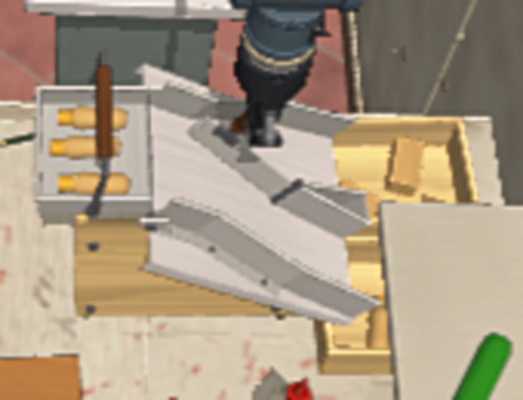

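Emit:
drive_tool(motion="0.001 -0.004 0.001 0 0 0;0.002 -0.008 0.001 0 0 0;0.003 -0.011 0.002 0 0 0;0.003 -0.013 0.002 0 0 0;0.003 -0.013 0.002 0 0 0;0.003 -0.013 0.002 0 0 0")

```text
t: 4.6
ee_pos: [507.8, 118.4, 237.3]
eef_rot: [-2.18, -2.262, 0.001]
force: [-0.0, 0.5, 0.5]
grip_width: 0.1
```

Emit:
drive_tool(motion="0 -0.003 0 0 0 0;0 -0.006 0 0 0 0;0 -0.006 0 0 0 0;0 -0.006 0 0 0 0")

```text
t: 5.0
ee_pos: [503.9, 118.2, 237.8]
eef_rot: [2.178, 2.26, 0.005]
force: [5.5, 1.4, -2.6]
grip_width: -0.1
```

Emit:
drive_tool(motion="0 -0.002 0 0 0 0;0 -0.003 0 0 0 0;0 -0.003 0 0 0 0;0 -0.003 0 0 0 0")

```text
t: 5.4
ee_pos: [503.7, 118.1, 238.3]
eef_rot: [2.175, 2.256, 0.013]
force: [9.4, 0.3, -4.5]
grip_width: -0.2
```

```bash
python3 look.py 3
```

```text
5.5 [503.7 118.1 238.4] [ 9.6  0.4 -3.5]
```

View pics/b3.png

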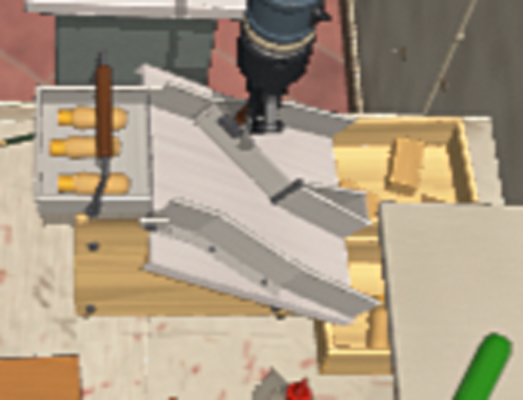

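Emit:
drive_tool(motion="0 0.015 0 0 0 0;0 0.03 0 0 0 0;0 0.034 -0.04 0 0 0;0 0.034 -0.085 0 0 0;0 0.034 -0.13 0 0 0;0 0.034 -0.163 0 0 0;-0.04 0.034 -0.163 0 0 0;-0.08 0.034 -0.163 0 0 0;-0.12 0.034 -0.163 0 0 0;-0.16 0.034 -0.163 0 0 0;-0.203 0.034 -0.163 0 0 0;-0.203 0.034 -0.163 0 0 0;-0.203 0.034 -0.163 0 0 0")

```text
t: 6.8
ee_pos: [539.5, -84.0, 399.7]
eef_rot: [-2.18, -2.258, 0.001]
force: [-0.2, 1.0, 0.3]
grip_width: 0.0
```

```bash
python3 look.py 4; python3 - <<'E'
from h import *
c={n:pickle.load(open(f'pics/{n}4.pkl','rb')) for n in('side','top')}
B={'side':(290,145,325,190),'top':(175,190,205,225)}
for n in c:
    for o in dark(c[n],B[n]):print(n,o[:3])
E
```

```text
6.9 [539.8 -82.5 400. ] [0.  0.1 0.4]
side (np.int32(44), array([311.61363636, 165.13636364]), array([307, 161,  10,   9], dtype=int32))
top (np.int32(13), array([184.15384615, 218.76923077]), array([182, 218,   6,   3], dtype=int32))
```

View pics/a4.png

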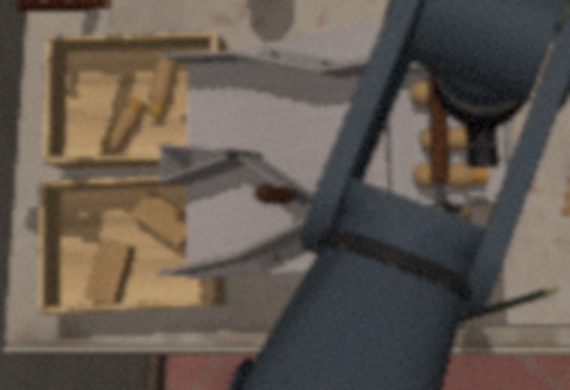

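View pics/b4.png

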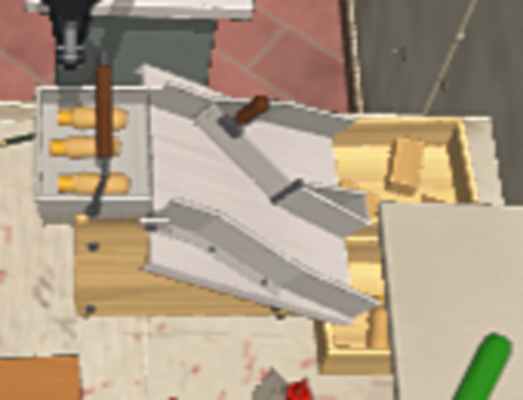

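Emit:
drive_tool(motion="0 0 0.04 0 0 0;0 0 0.07 0 0 0;0 0 0.085 0 0 0;0 0 0.095 0 0 0;0 0 0.095 0 0 0;0 0 0.095 0 0 0")

```text
t: 7.5
ee_pos: [541.0, -83.0, 306.1]
eef_rot: [2.178, 2.263, 0.001]
force: [-0.1, 0.2, 0.8]
grip_width: 0.1
```

```bash
python3 look.py 5; python3 - <<'E'
from h import *
c={n:pickle.load(open(f'pics/{n}4.pkl','rb')) for n in('side','top')}
print(tri(c['side'],(311.6,165.1),c['top'],(184.2,218.8)))
E
```

```text
7.6 [541.3 -83.4 306.6] [ 1.3 -0.3  0. ]
(array([481.22709802, 118.92390496, 244.84138252]), np.float64(3.8183720808025736))
```

View pics/b5.png

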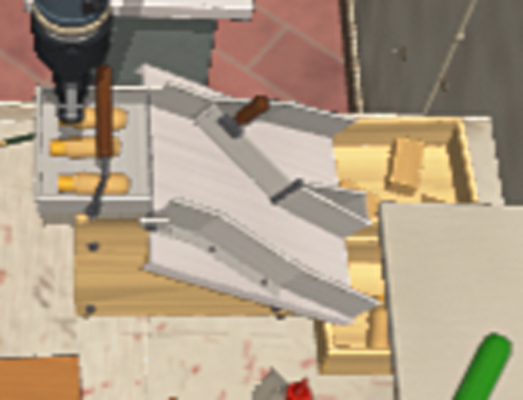

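Emit:
drive_tool(motion="0.006 0 0.004 0 0 0;0.012 0 0.004 0 0 0;0.018 0 0.004 0 0 0;0.024 0 0.004 0 0 0;0.03 0 0.004 0 0 0;0.036 0 0.003 0 0 0;0.042 0 0.002 0 0 0;0.048 0 0 0 0 0;0.054 0 0 0 0 0;0.06 0 0 0 0 0;0.066 0 0 0 0 0;0.072 0 0 0 0 0;0.078 0 0 0 0 0;0.084 0 0 0 0 0;0.09 0 0 0 0 0;0.094 0 0 0 0 0;0.094 0 0 0 0 0")

```text
t: 9.3
ee_pos: [536.4, 11.4, 305.0]
eef_rot: [-2.178, -2.262, 0.001]
force: [0.2, -1.8, -0.5]
grip_width: 0.1
```

```bash
python3 look.py 6
```

```text
9.4 [536.6  10.7 305.2] [ 0.6 -0.9  1. ]
```

View pics/b6.png

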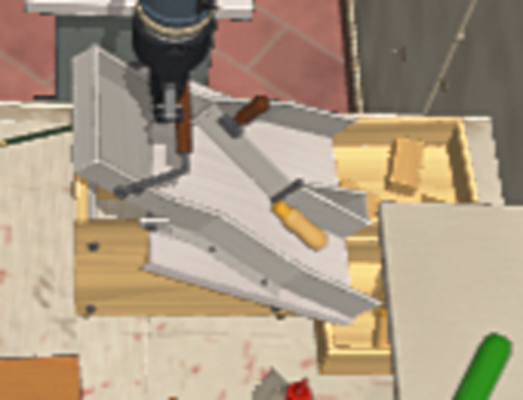

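View pics/a6.png

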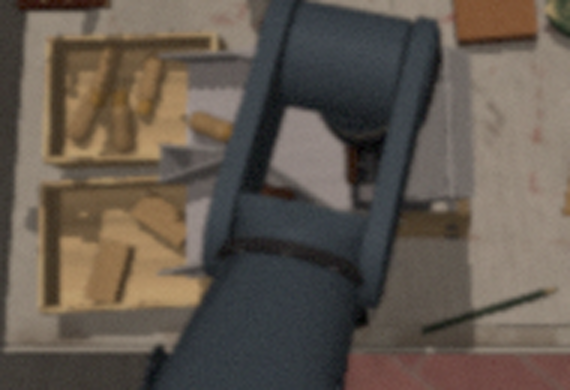

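Emit:
drive_tool(motion="0.005 0 0 0 0 0;0.01 0 0 0 0 0;0.01 0 0 0 0 0;0.01 0 0 0 0 0;0.01 0 0 0 0 0;0.01 0 0 0 0 0;0.01 0 0 0 0 0;0.01 0 0 0 0 0;0.01 0 0 0 0 0")

```text
t: 10.3
ee_pos: [536.7, 20.4, 305.4]
eef_rot: [2.18, 2.262, 0.0]
force: [-0.1, -0.9, 0.6]
grip_width: -0.3
```

```bash
python3 look.py 7
```

```text
10.4 [536.7  20.4 305.4] [ 0.2 -0.9  1.1]
```

View pics/b7.png

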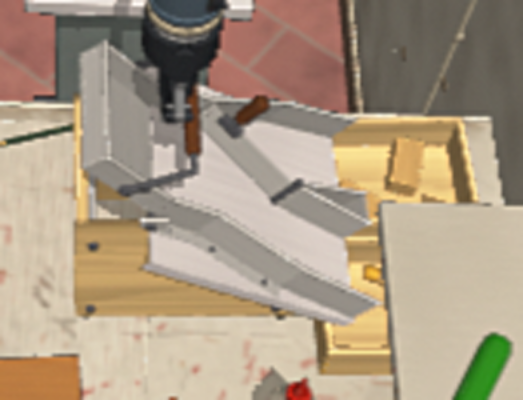

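View pics/a7.png

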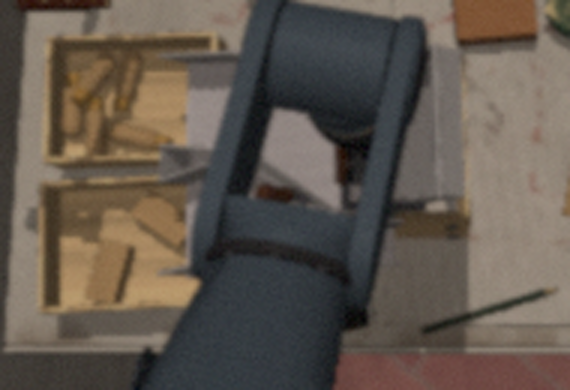

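Emit:
drive_tool(motion="-0.006 0 0 0 0 0;-0.012 0 0 0 0 0;-0.018 0 0 0 0 0;-0.024 0 0 0 0 0;-0.03 0 0 0 0 0;-0.036 0 0 0 0 0;-0.042 0 0 0 0 0;-0.048 0 0 0 0 0;-0.054 0 0 0 0 0;-0.06 0 0 0 0 0;-0.066 0 0 0 0 0;-0.072 0 0 0 0 0;-0.078 0 0 0 0 0;-0.084 0 0 0 0 0;-0.09 0 0 0 0 0;-0.096 0 0 0 0 0;-0.103 0 0 0 0 0;-0.103 0 0 0 0 0")

```text
t: 12.2
ee_pos: [540.6, -83.1, 305.4]
eef_rot: [2.181, 2.261, 0.001]
force: [0.4, -0.3, -1.1]
grip_width: 0.1
```

Emit:
drive_tool(motion="0 0 -0.04 0 0 0;0 0 -0.08 0 0 0;0 0 -0.12 0 0 0;-0.04 0 -0.12 0 0 0;-0.08 0 -0.12 0 0 0;-0.12 0 -0.12 0 0 0;-0.16 0 -0.12 0 0 0;-0.2 0 -0.12 0 0 0;-0.24 0 -0.12 0 0 0;-0.24 0 -0.12 0 0 0;-0.24 0 -0.12 0 0 0")

```text
t: 13.3
ee_pos: [549.1, -322.7, 424.5]
eef_rot: [-2.18, -2.259, -0.001]
force: [0.2, -0.2, 0.6]
grip_width: 0.0
```

```bash
python3 look.py 8; python3 - <<'E'
from h import *
c={n:pickle.load(open(f'pics/{n}8.pkl','rb')) for n in('side','top')}
B={'side':(255,145,325,190),'top':(175,170,250,225)}
for n in c:
    for o in dark(c[n],B[n]):print(n,o[:3])
    cv2.imwrite(f'pics/{n}8.png',cv2.resize(c[n]['image'][:,:,::-1],(768,576)))
E
```

```text
13.4 [ 549.4 -321.1  425.3] [-0.4  0.4  0.7]
side (np.int32(111), array([263.44144144, 166.06306306]), array([262, 152,   4,  29], dtype=int32))
side (np.int32(45), array([311.6, 165.2]), array([307, 161,  10,   9], dtype=int32))
top (np.int32(94), array([240.82978723, 196.13829787]), array([239, 178,   4,  37], dtype=int32))
top (np.int32(19), array([185.94736842, 219.15789474]), array([182, 218,  10,   3], dtype=int32))
```

View pics/side8.png

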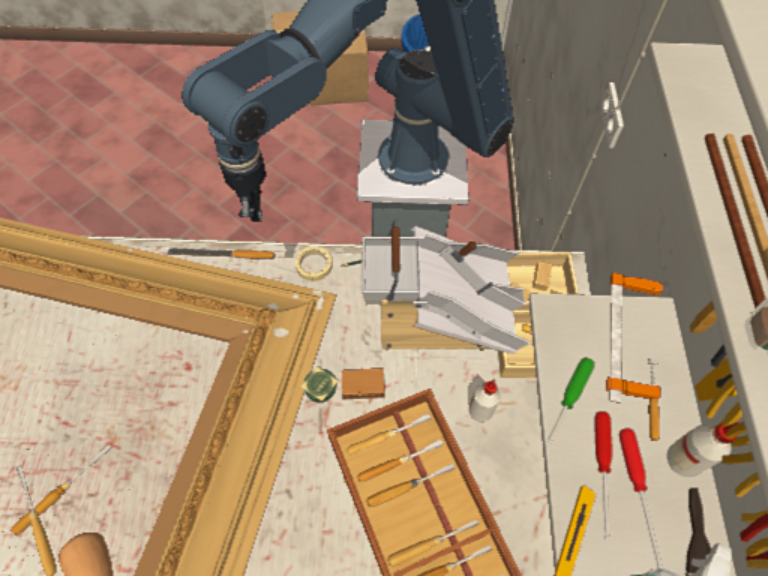

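View pics/a8.png

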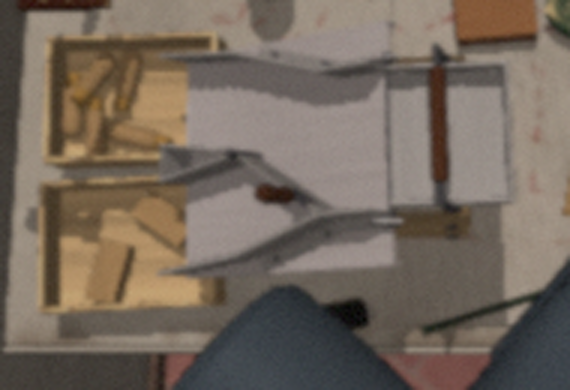

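```bash
python3 -c "
from bench import robot;print(robot.finish_job())"
```

```text
the job is handed in; nothing more can be done
None
```

The job is done and handed in at about 13.4 s: all three file handles slid into the stock box that already held handles, the one on the side away from the robot.

- **Flap:** With the tray level, I pushed the flap knob to the robot-side fence until the finger stopped moving and the force rose to about 9 N. That shut the glue-block lane. I then measured the knob at x ≈ 481 mm, where I had worked out it should be at its stop. The two camera views differed by about 4 mm on that reading. In the last pictures the knob was still there.
- **Tray:** I pushed the bail downstream with the closed fingers until the handles had slid out, then eased it back. I did not push it hard against its stop. The bail is back within about a pixel of its starting place in both views.
- **Last pictures:** The tray and deck are empty, and five handles can be made out in the handle box. The block box is unchanged. The bystanders in view look undisturbed, but I only checked those by eye. The arm is clear of everything.

No check failed.

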